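Slide the jar tray home past its spring catch

ROBOT

A 6-joint arm with a two-finger parallel gripper is mounted at the origin on the work surface. World frame = base frame: x ahead of the robot, y to its left, z up, the work surface at z = 0. Lengths are in m, angles in rad, forces in N, time in s.
With the tool pointing down it reaches from about 0.325 to 0.85 m from the base axis. Payload 15.5 kg.
Tool frame: the origin (TCP) lies on the centre line of the jaws, within the pads' length; the fingertips stand 19 mm ahead of it and the grasp point (between the pads) is the TCP (finger_overhang is the distance from the TCP to the fingertips, in m); z points along the fingers, y is the line along which they close (so a half turn about z gives the same grasp; the last joint's range is limited). The gripper opens to 91 mm and grips with 3 to 60 N. Pads are 32 mm wide; open, the fingers measure 118 mm over their backs; the gripper's body (76 mm by 178 mm) begins 60 mm behind the grasp point.
Start: joints at [-1.304, 0.494, 1.345, -0, 1.302, -0.096], TCP at [0.222, -0.584, 0.233] pointing down, gripper open.
Joint ranges: [-2.91, 2.91], [-0.82, 2.16], [0.22, 2.67], [-1.22, 4.37], [0.12, 2.79], [-3.08, 3.08]. Speed limits (rad/s): [1.89, 1.89, 2.57, 3.01, 3.01, 3.01].

INTERFACE

Orientations are given as a rotation vector (axis times angle).
In Python, from bench import observe, grab_frame, calibration, job_done, recognise, finger_overhang gives the robot as it stands. The module is installed in compiled form; this text tells all that it offers.
- The arm moves only by the shell command python3 -m handwheel 'ROWS'. ROWS is JSON, a list of rows, each a list of 5 numbers: the shift along the tool's x, y, z in mm, then the turn about the tool's z in degrees, then the finger opening in mm, from 0 to 91.2. In form: [[x, y, z, yaw, fingers], ...]. A call has 1 to 10 rows; each row shifts and turns the commanded pose from where the row before left it, along the tool's axes as they then stand; what a row does not reach is not made up. A row lasts 1/10 s, in which the tool goes at most 50 mm and 8.59 degrees, less where a joint would pass 70% of its speed; a pose out of reach is approached as far as the arm can. A call with a gripper value outside its range is refused whole. The fingers move at their own pace and stop on an object; the grip force is fixed at half the most. Time passes only in rows, so rows that do not move let the fingers close. It gives the time, the measured TCP pose, the force, the opening and the grip force at its end, in the units of the state.
- observe(): the state, without advancing time (a new reading comes with each control period).
- grab_frame(name): name is "side" or "top"; returns (picture, depth): 400x640x3 uint8, red, green, blue; 400x640 float32, m along the optical axis (not along the pixel's ray), 0 where there is no reading.
- calibration(name): a dict with "mtx" (3x3 intrinsics, pixels), "pose" (4x4, takes a point from camera to world coordinates). Camera axes: x right, y down, z forward; pixel columns grow to the right and rows downward; lengths in m; the calibration is good to about 2 mm. A picture is of the moment at which its call begins. calibration takes no time and is no camera call.
- job_done(): hands the job in; it is judged then, once.
Trained networks look in the newest picture that a camera, given by its name, has taken for a name from the list of things; names that differ only in an ending like _2 or _b are one class to them, and where a whole thing is asked for, a point or a joint stands for the part that bears it (a point fixed in the world has none). Each returns a list of dicts, best first, with "confidence" (0 to 1); they miss things now and then, are a little off and sometimes report something else, mostly with a low value. They report only what shows in the picture. A call takes as long as a camera call.
- recognise(camera, query): "centre" ([column, row] as shares, 0 to 1, of the picture: columns of its width, rows of its height, amid what is visible of it).
The state is a dict: "t": time; "q": joint angles; "qd": joint speeds; "tau": joint torques, N m; "position": TCP position; "tcp_rot": TCP orientation; "force": force on the tool from outside, world axes, zero at the start; "ft_torque": the same for the moment, N m; "grip_width": finger opening in m; "grasp_force": force on a finger pad.
Only numpy, scipy, OpenCV 4.12 (cv2) and the standard library are available. Lean on these libraries where they do the work, as an engineer would, in place of code of your own. Each camera call takes 0.05 s, during which the arm holds its last target. There are 200 camera calls.

TASK

Send the jar tray home along its runner: press the long red catch bar down with your closed fingertips and, keeping it down the whole way, push the tray's upright tab from behind until the tray rests against the end stop. Then come away, so that the catch springs up again behind the tray. Only press and push: do not grip or lift anything, leave the jar standing untouched in the tray, and do not disturb the other things on the shelf.

Things in the scene. Friction and masses are not known exactly. Their poses are not given: they have to be found in the camera images.
- runner: fixed dark steel runner on the shelf, deck 165 (x) by 330 (y) mm, 34 tall, aluminium guide rails. Origin on the shelf (z 0) under the middle line of the tray lane. Its own +y is the way the tray must travel; a black rubber end stop crosses the lane at y 170 to 180 mm. The red catch bar runs along its -x side. Its place and yaw vary. Local coordinates below are in this frame
- tray (a joint): travel (m) of the bamboo jar tray along the runner's +y. Tray 80 x 90 mm, rim 12 mm, captive on rails, drag about 2 N, centre at local y = -25 mm + this. Starts at 0 to 0.014; the raised catch post blocks it at 0.024; its tail is past the post at 0.126; at 0.150 it rests on the end stop
- catch (a joint): how far (m) the spring catch (red bar, brass post) is pressed: 0 up, 0.018 bottomed. Bar and post are one piece moving straight down; it springs up when released. Level with the tray's underside at 0.009, clear beyond 0.010; 0.014 is a comfortable press. Spring 4 N at first, 10.5 N fully down
- bar_top (a point): centre of the flat top of the red catch bar, 62 mm above the shelf when up. Bar 30 mm wide (local x -55 to -85 mm), 235 mm long (local y -135 to +100 mm). A fingertip may press it anywhere along its length and slide along it; the tray's tab passes 3 mm above the raised bar
- tab_back (a point): centre of the back (-y) face of the tray's upright bamboo push tab, the face to push on. The tab juts sideways from the tray over the catch bar: local x -42 to -88 mm, 65 to 93 mm above the shelf, 11 mm thick in y. This point: local x -70 mm, y = -65 mm + tray travel, 79 mm above the shelf. Behind it at the start is 70 mm of open bar
- jar: squat chrome twist-top jar, 52 mm diameter, 48 mm tall, standing loose in the tray (its foot 44 mm above the shelf); origin under its centre; it rides along
- noodle_box: closed clear plastic noodle box with white lid, 104 x 244 x 74 mm, lying flat; origin under its centre; bystander
- silicone_cup: green ribbed collapsible silicone cup, open, rim diameter 92 mm, 60 mm tall; origin under its centre; bystander
- mug: white porcelain mug, 82 mm diameter, 92 mm tall, handle on its +y side; origin under its centre; bystander
- bowl: blue ceramic bowl, rim diameter 130 mm, 55 mm tall; origin under its centre; bystander
- spice_jar: amber glass spice jar with black cap, 48 mm diameter, 95 mm tall; origin under its centre; bystander
- post_top (a point): centre of the top of the catch's brass post in the tray lane, 45 mm above the shelf when up (11 mm above the deck); post 30 mm (x) by 12 mm (y) at local x 0, y 50 mm
- tab_front (a point): centre of the cream front (+y) face of the tab, 44 x 26 mm, 11.5 mm ahead of tab_back; not to be touched, since the tab is pushed from behind and not gripped

How it is judged:
On the way, in this order (a step that is already met when the one before it is completed fails the run):
1. the catch is pressed clear of the tray while the tray is still behind it (value of joint catch above 0.0095 m and value of joint tray below 0.03 m), for 0.1 s.
2. the tray reaches the end stop with the catch still held down (value of joint catch above 0.0095 m and value of joint tray above 0.144 m), for 0.05 s.
At the end, for the whole second after the job is handed in: the tray is within 6 mm of its end stop, the catch has sprung up again (within 2 mm) behind it, and the jar stands upright and at rest on the tray floor (value of joint tray above 0.144 m and value of joint catch below 0.002 m and linear speed of jar below 0.02 m/s and angle between jar's own z axis and vertical below 0.1 rad and z of jar in the frame of runner between 0.038 and 0.05 m and y of jar in the frame of runner above 0.095 m); the robot touches nothing.
It fails at once if the catch was let up while the tray was over it (value of joint tray between 0.03 and 0.12 m and value of joint catch below 0.0095 m).
It fails at once if the tab was touched on its front face (gripped) (contact force between the fingers and tray_c7 above 1 N).
It fails at once if the jar was touched by the robot (contact force between any of the fingers, the arm and jar above 1 N).
It fails at once if the jar was lifted or tipped (z of jar in the frame of runner above 0.054 m or angle between jar's own z axis and vertical above 0.3 rad).
It fails at once if another loose thing on the shelf was disturbed (moved over 15 mm or tipped) (distance of any of noodle_box, silicone_cup, mug, bowl, spice_jar from where it was at the start of the episode above 0.015 m or angle between any of noodle_box, silicone_cup, mug, bowl, spice_jar's own z axis and vertical above 0.2 rad).
It also fails if it takes over 48 s, if anything falls off the work surface, if the arm or the gripper's body presses on something with over 40 N, if the wrist force passes 120 N, or if a joint passes its speed limit or range.

## Working session

There is one attempt and no reset: what is moved stays moved. The work goes in short steps, Python scripts to look and compute and a shell command to move; the robot and the scene stay as the last step left them, time stands still between calls to the robot, and variables do not carry over. Pictures are saved under pics/ and viewed, at most 10 in all, crops included, and the job is handed in when it is done.

```bash
mkdir -p pics; cat > h.py <<'E'
import numpy as np, cv2
from bench import *
def look(cam,fn):
    p,d=grab_frame(cam); cv2.imwrite('pics/'+fn,p[:,:,::-1]); np.save('pics/'+cam+'_d.npy',d); return p,d
def w(cam,d,u,v,r=2):
    c=calibration(cam);K=c['mtx'];u=int(round(u));v=int(round(v))
    q=d[v-r:v+r+1,u-r:u+r+1];q=q[q>0]
    if len(q)==0:return None
    z=np.median(q);P=c['pose']@np.array([(u-K[0,2])/K[0,0]*z,(v-K[1,2])/K[1,1]*z,z,1]);return P[:3]
E
python3 - <<'E'
from h import *
s=observe();print(s['t'],s['position'],s['tcp_rot'],finger_overhang)
for cam in ('top','side'):
    p,d=look(cam,cam+'0.png')
    for n in ('bar_top','tab_back','post_top','jar','runner','tab_front'):
        for r in recognise(cam,n)[:2]:
            u,v=r['centre'][0]*640,r['centre'][1]*400
            print(cam,n,round(r['confidence'],2),round(u),round(v),np.round(w(cam,d,u,v),3) if w(cam,d,u,v) is not None else None)
E
```

```text
0.0 [ 0.22170173 -0.58397682  0.23233377] [-3.08884573e+00 -5.66521844e-01  1.67769666e-04] 0.019
top bar_top 0.88 306 238 [0.509 0.016 0.062]
top tab_back 0.81 310 219 [0.568 0.003 0.05 ]
top post_top 0.79 307 235 [0.518 0.013 0.063]
top jar 0.69 303 211 [0.59  0.023 0.092]
top runner 0.92 294 226 [0.548 0.054 0.044]
top tab_front 0.93 312 216 [ 0.578 -0.004  0.047]
side bar_top 0.83 359 233 [0.506 0.065 0.061]
side tab_back 0.92 341 226 [0.556 0.012 0.045]
side post_top 0.8 356 233 [0.513 0.056 0.055]
side jar 0.55 330 219 [0.582 0.053 0.087]
side runner 0.85 348 253 [0.527 0.117 0.033]
side tab_front 0.89 342 228 [0.553 0.02  0.044]
side tab_front 0.42 361 232 [0.501 0.059 0.061]
```

View pics/top0.png

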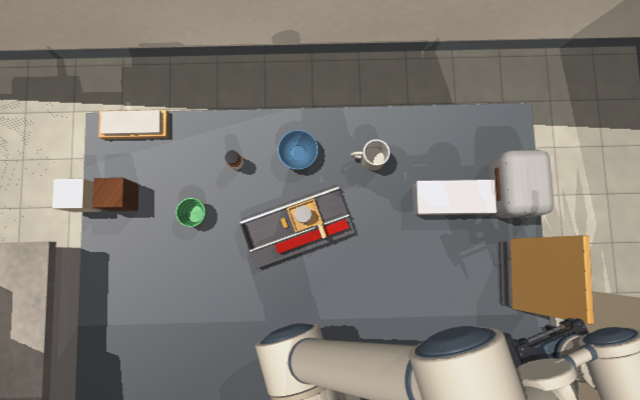

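View pics/side0.png

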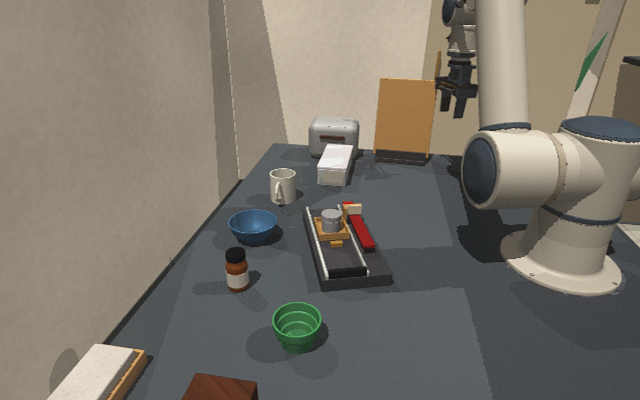

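The top view shows the runner around (297,228), with the red bar from (278,247) to (350,225), the tab at about (321,229) and the jar at (303,213). The stop is at the left end, so travel is towards world +y with a slight -x. Next I'll fit the frame from the red pixels.

```bash
cat >> h.py <<'E'
def cloud(cam,p,d,mask):
    c=calibration(cam);K=c['mtx'];v,u=np.where(mask&(d>0));z=d[v,u]
    P=np.c_[(u-K[0,2])/K[0,0]*z,(v-K[1,2])/K[1,1]*z,z,np.ones(len(z))]@c['pose'].T
    return P[:,:3],u,v
E
python3 - <<'E'
from h import *
for cam in ('top','side'):
    p=cv2.imread(f'pics/{cam}0.png')[:,:,::-1].astype(int);d=np.load(f'pics/{cam}_d.npy')
    m=(p[:,:,0]>110)&(p[:,:,1]<50)&(p[:,:,2]<50)
    P,u,v=cloud(cam,p,d,m)
    k=(abs(P[:,2]-.062)<.008)&(P[:,0]>.3)&(abs(P[:,1])<.3);P=P[k]
    (c,s,a)=cv2.minAreaRect((P[:,:2]*1000).astype(np.float32))
    vt=np.linalg.svd(P[:,:2]-P[:,:2].mean(0))[2][0]
    print(cam,len(P),c,s,a,P[:,2].mean(),np.degrees(np.arctan2(vt[1],vt[0])))
    # everything in runner area above 66mm
    P,u,v=cloud(cam,p,d,np.ones(d.shape,bool))
    k=(P[:,2]>.068)&(P[:,2]<.099)&(P[:,0]>.45)&(P[:,0]<.66)&(abs(P[:,1])<.2)
    print(np.round(np.c_[P[k]*1000,u[k],v[k],p[v[k],u[k]]]).astype(int)[::3].tolist()[:60])
E
```

```text
top 615 (514.9688110351562, -2.007568359375) (29.178882598876953, 232.2863006591797) 18.404008865356445 0.0626702214965126 -71.56930849295334
[[606, 32, 90, 300, 206, 176, 168, 161], [605, 23, 96, 303, 206, 200, 192, 186], [605, 13, 95, 306, 206, 215, 185, 155], [602, 32, 99, 300, 207, 200, 195, 190], [602, 23, 93, 303, 207, 197, 192, 186], [602, 14, 94, 306, 207, 198, 191, 185], [599, 41, 97, 297, 208, 213, 198, 184], [600, 32, 91, 300, 208, 201, 194, 189], [599, 23, 96, 303, 208, 197, 191, 186], [599, 14, 90, 306, 208, 196, 190, 187], [599, 5, 90, 309, 208, 221, 183, 138], [596, 38, 94, 298, 209, 202, 197, 193], [597, 29, 90, 301, 209, 200, 194, 189], [596, 20, 90, 304, 209, 196, 191, 186], [596, 11, 94, 307, 209, 195, 190, 186], [594, 44, 91, 296, 210, 202, 193, 186], [593, 35, 95, 299, 210, 203, 196, 191], [593, 26, 94, 302, 210, 199, 193, 187], [593, 17, 94, 305, 210, 197, 191, 185], [593, 8, 93, 308, 210, 196, 191, 187], [590, 44, 95, 296, 211, 202, 195, 191], [590, 35, 95, 299, 211, 203, 198, 192], [590, 26, 92, 302, 211, 198, 193, 187], [590, 17, 90, 305, 211, 197, 191, 186],
[... 3296 characters left out ...]
209, 147, 134, 108], [600, 15, 91, 325, 210, 164, 159, 153], [592, 15, 92, 328, 210, 170, 167, 161], [585, 13, 91, 331, 210, 168, 164, 157], [576, 15, 93, 334, 210, 172, 168, 161], [569, 9, 91, 337, 210, 168, 162, 157], [551, 2, 89, 344, 210, 111, 81, 49], [545, -18, 79, 347, 210, 130, 110, 90], [537, -21, 78, 350, 210, 146, 130, 108], [529, -21, 79, 353, 210, 148, 134, 108], [521, -27, 76, 356, 210, 147, 132, 110], [513, -30, 75, 359, 210, 145, 132, 106], [604, 22, 91, 323, 211, 168, 165, 160], [597, 21, 91, 326, 211, 167, 165, 158], [589, 21, 92, 329, 211, 169, 164, 158], [581, 18, 91, 332, 211, 164, 161, 154], [574, 17, 91, 335, 211, 171, 166, 158], [566, 15, 91, 338, 211, 171, 168, 160]]
```

```bash
python3 - <<'E'
import cv2
a=cv2.imread('pics/top0.png')[180:275,230:365];cv2.imwrite('pics/c.png',cv2.resize(a,None,fx=5.9,fy=5.9,interpolation=cv2.INTER_NEAREST))
E
```

```text
(no output)
```

View pics/c.png

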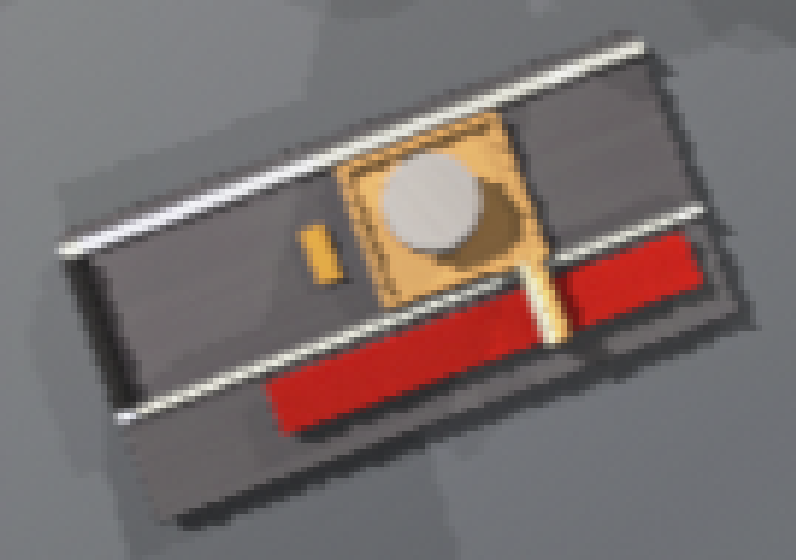

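The tray starts at about 9 mm travel, and the runner yaw is about 18.4°. The tool is already aligned to within 2.4°. I'll move above the open bar behind the tab, at about (540,-77) mm, with the fingers closed.

```bash
python3 -m handwheel '[[31.8,-24.1,0,0,0],[31.8,-24.1,0,0,0],[31.8,-24.1,0,0,0],[31.8,-24.1,0,0,0],[31.8,-24.1,0,0,0],[31.8,-24.1,0,0,0],[31.8,-24.1,0,0,0],[31.8,-24.1,0,0,0],[31.8,-24.1,0,0,0],[31.8,-24.1,0,0,0]]'; python3 -m handwheel '[[31.8,-24.1,0,0,0],[31.8,-24.1,0,0,0],[31.8,-24.1,0,0,0],[31.8,-24.1,0,0,0],[31.8,-24.1,0,0,0],[0,0,0,2.4,0],[0,0,40,0,0],[0,0,40,0,0],[0,0,20,0,0],[0,0,0,0,0]]'
python3 - <<'E'
from h import *
s=observe();print(s['t'],s['position'],s['tcp_rot'],s['force'],s['grip_width'])
p,d=look('side','side1.png');p2,d2=look('top','top1.png')
a=p[170:290,280:420,::-1];cv2.imwrite('pics/c1.png',cv2.resize(a,None,fx=5,fy=5))
E
```

```text
t: 1.7
position: [0.4343, -0.2447, 0.2331]
tcp_rot: [3.09, 0.566, 0.001]
force: [0.6, -0.3, -0.3]
grip_width: 0.0138
grasp_force: 0.0
t: 2.7
position: [0.5379, -0.0767, 0.1306]
tcp_rot: [-3.099, -0.502, 0.007]
force: [-0.6, 0.3, 1.5]
grip_width: 0.0004
grasp_force: 0.0
2.7 [ 0.53792823 -0.07665119  0.13056745] [-3.09938504 -0.50171801  0.00675053] [-0.618077    0.25110363  1.53636274] 0.0003799470329260834
```

View pics/c1.png

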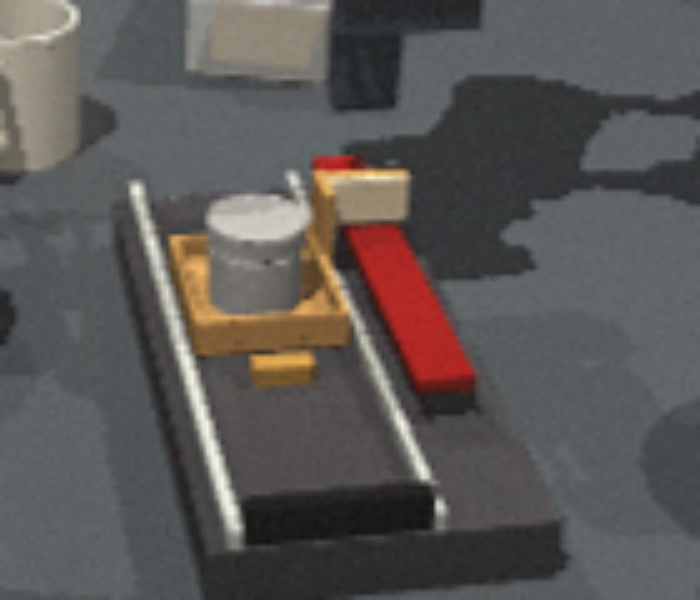

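View pics/top1.png

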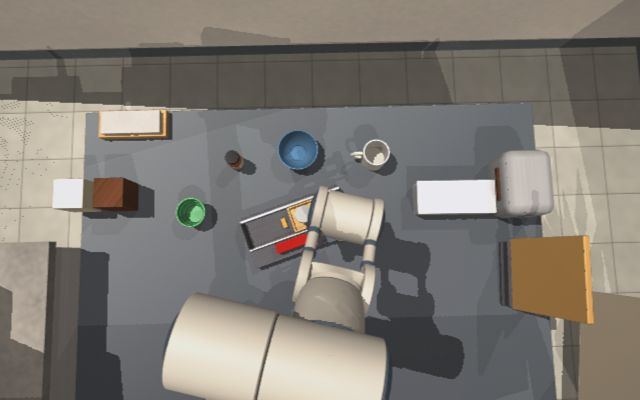

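The fingers hang above the rear of the bar, behind the tab (fingers at about (353,185) in the full side view, tab at about (354,209)). I'll descend and press.

```bash
python3 -m handwheel '[[2,0,25,0,0],[0,0,20,0,0],[0,0,0,0,0],[0,0,0,0,0]]';python3 -m handwheel '[[0,0,6,0,0],[0,0,6,0,0],[0,0,6,0,0],[0,0,0,0,0],[0,0,0,0,0]]'
python3 - <<'E'
from h import *
s=observe();print(s['t'],s['position'],s['tcp_rot'],s['force'])
p,d=look('side','side2.png')
a=p[170:290,280:420,::-1];cv2.imwrite('pics/c2.png',cv2.resize(a,None,fx=5,fy=5))
E
```

```text
t: 3.2
position: [0.5421, -0.0766, 0.0893]
tcp_rot: [3.101, 0.502, 0.002]
force: [0.7, 0.1, 0.6]
grip_width: 0.0005
grasp_force: 0.0
t: 3.7
position: [0.5423, -0.0767, 0.0703]
tcp_rot: [3.1, 0.502, 0.003]
force: [2.3, -1.2, 6.2]
grip_width: 0.0005
grasp_force: 3.4
3.7 [ 0.54229447 -0.07669563  0.07026716] [3.10047462e+00 5.01807122e-01 2.67082504e-03] [ 2.27583636 -1.15953341  6.15151235]
```

View pics/c2.png

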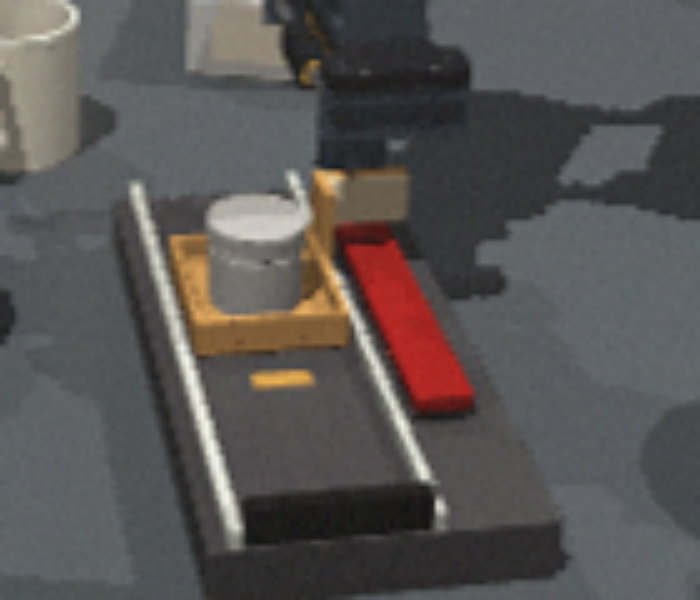

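The post and bar have gone down, with about 11 mm of press. I'll go 4 mm deeper and then push gently along -tool y.

```bash
python3 -m handwheel '[[-1,0,2,0,0],[0,0,2,0,0],[0,0,0,0,0],[0,0,0,0,0],[0,-3,0,0,0],[0,-4,0,0,0],[0,-4,0,0,0],[0,-4,0,0,0],[0,-3,0,0,0],[0,0,0,0,0]]'; python3 -m handwheel '[[0,-2,0,0,0],[0,-3,0,0,0],[0,-3,0,0,0],[0,-3,0,0,0],[0,-3,0,0,0],[0,-3,0,0,0],[0,-3,0,0,0],[0,0,0,0,0]]'
```

```text
t: 4.75
position: [0.5355, -0.0598, 0.0665]
tcp_rot: [3.1, 0.502, 0.003]
force: [0.5, -0.2, 8.4]
grip_width: 0.0003
grasp_force: 4.1
t: 5.55
position: [0.5293, -0.041, 0.0665]
tcp_rot: [3.1, 0.502, 0.003]
force: [1.9, -3.8, 7.8]
grip_width: 0.0006
grasp_force: 4.3
```

```bash
python3 -m handwheel '[[0,-3,0,0,0],[0,-4,0,0,0],[0,-5,0,0,0],[0,-5,0,0,0],[0,-5,0,0,0],[0,-5,0,0,0],[0,-5,0,0,0],[0,-5,0,0,0],[0,-5,0,0,0],[0,-4,0,0,0]]'; python3 -c "
from h import *
p,d=look('side','side3.png')
cv2.imwrite('pics/c3.png',cv2.resize(p[170:290,280:420,::-1],None,fx=5,fy=5))"
```

```text
t: 6.55
position: [0.5148, 0.0026, 0.0665]
tcp_rot: [3.1, 0.502, 0.003]
force: [0.8, -7.5, 9.2]
grip_width: 0.0002
grasp_force: 5.2
```

View pics/c3.png

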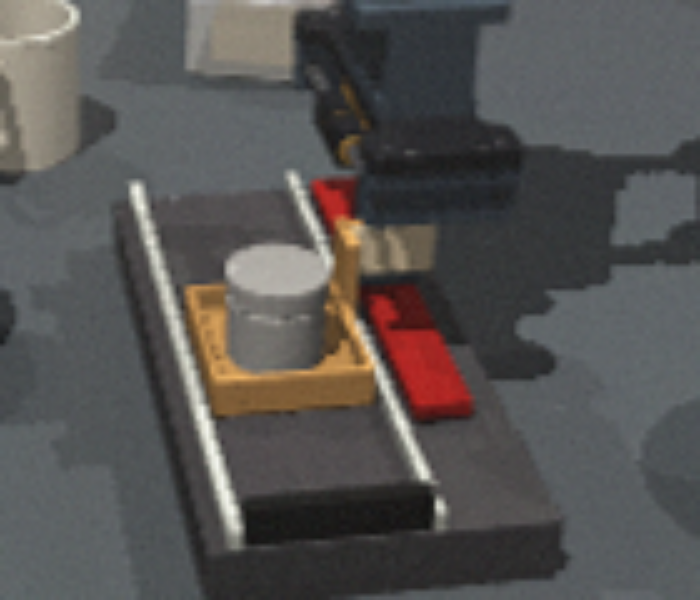

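The tray has moved over the post, the jar is standing and the catch is still down. I'll continue to the stop, which is about 85 mm away.

```bash
python3 -m handwheel '[[0,-3,0,0,0],[0,-5,0,0,0],[0,-5,0,0,0],[0,-5,0,0,0],[0,-5,0,0,0],[0,-5,0,0,0],[0,-5,0,0,0],[0,-5,0,0,0],[0,-5,0,0,0],[0,-5,0,0,0]]'; python3 -m handwheel '[[0,-5,0,0,0],[0,-5,0,0,0],[0,-5,0,0,0],[0,-5,0,0,0],[0,-4,0,0,0],[0,-3,0,0,0],[0,-2,0,0,0],[0,-1,0,0,0],[0,0,0,0,0]]'
```

```text
t: 7.6
position: [0.4996, 0.0481, 0.0664]
tcp_rot: [3.1, 0.502, 0.003]
force: [0.8, -7.2, 9.5]
grip_width: 0.0005
grasp_force: 5.3
t: 8.5
position: [0.49, 0.0767, 0.0664]
tcp_rot: [3.1, 0.502, 0.002]
force: [0.7, -3.7, 7.8]
grip_width: 0.0004
grasp_force: 4.5
```

```bash
python3 -m handwheel '[[0,-2,0,0,0],[0,-2,0,0,0],[0,-1,0,0,0],[0,0,0,0,0]]'; python3 -m handwheel '[[0,-1,0,0,0],[0,-1,0,0,0],[0,0,0,0,0]]';  python3 -m handwheel '[[0,-1,0,0,0],[0,-1,0,0,0],[0,0,0,0,0]]'
```

```text
t: 8.9
position: [0.4885, 0.0814, 0.0664]
tcp_rot: [3.1, 0.502, 0.002]
force: [0.9, -5.0, 8.9]
grip_width: 0.0004
grasp_force: 4.6
t: 9.2
position: [0.4878, 0.0833, 0.0664]
tcp_rot: [3.1, 0.502, 0.002]
force: [1.5, -4.7, 8.8]
grip_width: 0.0001
grasp_force: 4.7
t: 9.5
position: [0.4872, 0.0852, 0.0664]
tcp_rot: [3.1, 0.502, 0.002]
force: [1.2, -5.1, 9.4]
grip_width: 0.0002
grasp_force: 4.8
```

```bash
python3 -m handwheel '[[0,-1,0,0,0],[0,-1,0,0,0],[0,0,0,0,0]]'; python3 -m handwheel '[[0,-1,0,0,0],[0,0,0,0,0]]';python3 -c "
from h import *
p,d=look('side','side4.png')
cv2.imwrite('pics/c4.png',cv2.resize(p[170:290,280:420,::-1],None,fx=5,fy=5))"
```

```text
t: 9.8
position: [0.4866, 0.0871, 0.0664]
tcp_rot: [3.1, 0.502, 0.002]
force: [1.3, -6.7, 8.6]
grip_width: 0.0006
grasp_force: 5.1
t: 10.0
position: [0.4865, 0.0874, 0.0665]
tcp_rot: [3.099, 0.502, 0.003]
force: [2.4, -16.7, 9.7]
grip_width: 0.0004
grasp_force: 11.3
```

View pics/c4.png

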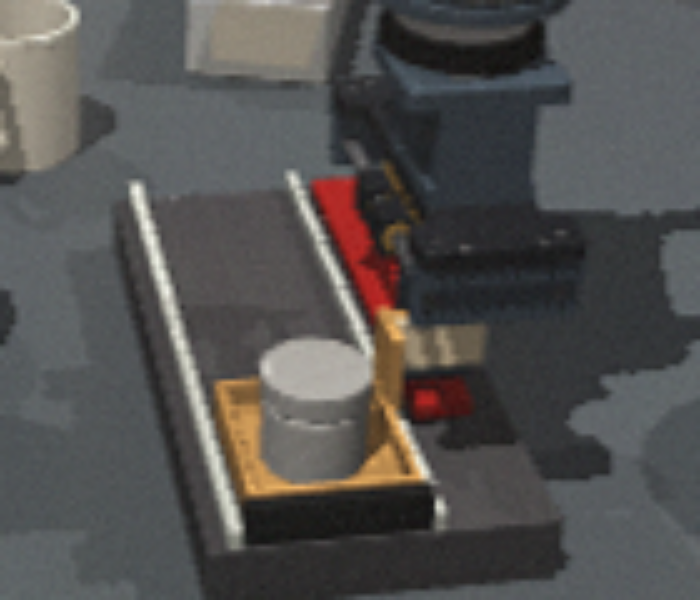

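The force jumped to about 17 N and the tray is against the stop, with the jar upright. I'll back off slightly while still pressing, then rise away.

```bash
python3 -m handwheel '[[0,0,0,0,0],[0,2,0,0,0],[0,3,0,0,0],[0,3,0,0,0],[0,0,-5,0,0],[0,0,-8,0,0],[0,0,-10,0,0],[0,0,-25,0,0],[0,0,-40,0,0],[0,0,-40,0,0]]'; python3 -m handwheel '[[-20,20,0,0,0],[-30,30,0,0,0],[-30,30,0,0,0],[-30,30,0,0,0],[0,0,0,0,0],[0,0,0,0,0]]';python3 -c "
from h import *
p,d=look('side','side5.png');q,e=look('top','top5.png')
cv2.imwrite('pics/c5.png',np.vstack([cv2.resize(p[190:290,280:420,::-1],(420,300)),cv2.resize(q[180:280,230:370,::-1],(420,300))]))"
```

```text
t: 11.05
position: [0.4872, 0.0807, 0.1954]
tcp_rot: [-3.101, -0.502, 0.002]
force: [-0.2, 1.0, -0.0]
grip_width: 0.0004
grasp_force: 0.0
t: 11.65
position: [0.4181, -0.0589, 0.1943]
tcp_rot: [-3.102, -0.498, -0.0]
force: [1.0, 0.1, 0.9]
grip_width: 0.0003
grasp_force: 0.0
```

View pics/c5.png

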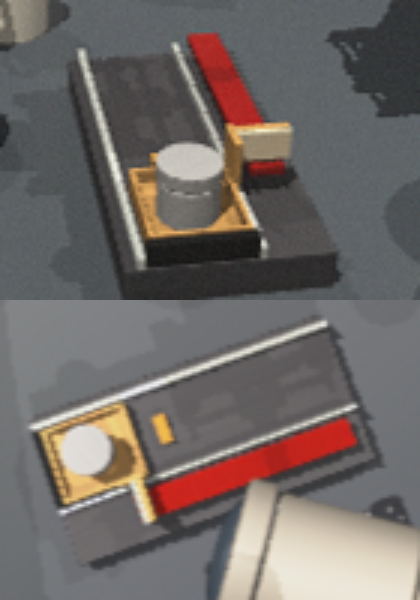

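The tray is against the stop, the post is up behind it, the jar is upright and the arm is clear.

```bash
python3 -c "
from bench import *
print(job_done())"
```

```text
the job is handed in; nothing more can be done
None
```

I pushed the tray home against its end stop with the catch held down. The catch has sprung up behind it, the jar is standing, the arm is clear and the job is handed in; no verdict came back.

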